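# Load a vial into the push-push sample tray

## Task

The sample dock's tray is latched shut: press it to pop it out, stand the loose capped vial from the bench upright in the tray's one free front cell, setting it down gently, then press the tray home again and let go, making sure it stays latched. Press gently, only until you feel the stop, never ramming it, and leave everything else on the bench where it stands.

Things in the scene. Friction and masses are not known exactly. Their poses are not given: they have to be found in the camera images.
- dock: the sample dock: low white module 260 x 240 mm, 110 mm high, fixed to the bench at varying place and yaw, clear hood over its front part. Origin: centre of its underside. x: the direction in which the tray is pushed in; y along the tray's width; z up. Its front, facing the robot, is 130 mm before the origin (-x), the hood's edge 95 mm.
- tray (a joint): depth of the grey tray in the dock, m: 0 = popped fully out, about 0.085 = latched home. A spring pushes it out (2 N when out, 5 N home; 0.5 N friction; damping 2.5 N per 0.1 m/s). Push-push latch: from home, press further in onto the stop and let go: it pops right out. From out, press past home onto the stop and let go: it stays at 0.085. More than 24 N on the tray is ramming.
- home_mark (a point): fixed point of the dock where push_face lies when the tray is latched. The hidden stop is 15 to 36 mm beyond it (along dock +x), at a different depth each time; it is felt as a lasting, steep rise of force (5 N per mm for 4 mm, then rigid). A brief bump 7 to 28 mm beyond is not the stop. Lean on it 5 N or more above the spring's force to switch the latch, then back off; pressed less far, the tray goes back to where it was.
- push_face (a point): centre of the front face of the tray's press bar: plain grey, 100 mm wide (dock y), 12 mm thick, 14 to 40 mm above the bench, carried 45 mm ahead of the tray's front plate. This point is 27 mm above the bench and moves with the tray: 183 mm before the dock's origin when latched, 268 mm when out. Press along dock +x, e.g. with closed fingertips pointing down.
- tray_row (a point): centre of the floor of the tray's front row (middle cell), 18 mm above the bench, moving with the tray, axes as the dock's. Three cells along dock y, 48 mm apart, 44 x 44 mm inside; walls 4 to 8 mm thick, 38 mm above the bench at most. Out, the row lies 63 mm clear of the dock's front; home, it is half under the hood. The rear row is full of fixed vials.
- seat_disc: black rubber disc, 36 mm across and 4 mm thick, loose on the floor of the one free front cell; origin: centre of its underside. It marks the free cell, and the new vial stands on it.
- new_vial_mid (a point): centre (half-way up) of the loose capped brown glass vial standing on the bench left or right of the dock: 32 mm diameter up to 60 mm, white cap 26 mm diameter up to its full 75 mm; about 70 g; z is its axis. Grip its upper half; over the tray close the fingers along dock x, as neighbouring vials leave only 16 mm either side.
- vial_a_mid (a point): centre of one of two like vials already standing in the tray's front row (75 mm high, 32 mm diameter)
- vial_b_mid (a point): centre of the other such vial in the front row
- jar: squat clear jar with black lid, 60 mm diameter, 65 mm high, origin at its foot; bystander beside the dock
- solvent: brown bottle, 90 mm diameter, 190 mm high, origin at its foot; bystander
- buffer_bottle: clear bottle, 84 mm diameter, 170 mm high, origin at its foot; bystander
- beaker: clear beaker, 70 mm diameter, 85 mm high, origin at its foot; bystander
- spatula: steel spatula lying flat, 170 mm long; bystander
- cap_box: open grey box with four compartments, 120 x 90 x 50 mm, origin at the centre of its underside; bystander

How it is judged:
On the way, in this order (a step that is already met when the one before it is completed fails the run):
1. the tray has popped fully out (within 6 mm) (value of joint tray below 0.006 m), for 0.3 s.
2. the new vial stands released in the free cell while the tray is out (horizontal distance between new_vial_mid and seat_disc below 0.016 m and angle between new_vial_mid's own z axis and vertical below 0.12 rad and z of new_vial_mid in the frame of tray_row below 0.046 m and x of new_vial_mid in the frame of tray_row between -0.02 and 0.02 m and value of joint tray below 0.02 m and contact force between the fingers and new_vial below 0.1 N), for 0.2 s.
At the end, for the whole second after the job is handed in: The tray rests latched home (depth 0.081 to 0.089 m, still) with nothing pressing on it; the new vial stands upright (within 0.12 rad) in the cell that was free, within 16 mm of the rubber disc's centre; the two other loose vials still stand upright in their cells (value of joint tray between 0.081 and 0.089 m and velocity of joint tray between -0.01 and 0.01 m/s and horizontal distance between new_vial_mid and seat_disc below 0.016 m and angle between new_vial_mid's own z axis and vertical below 0.12 rad and z of new_vial_mid in the frame of tray_row below 0.046 m and x of new_vial_mid in the frame of tray_row between -0.02 and 0.02 m and angle between each of vial_a_mid, vial_b_mid's own z axis and vertical below 0.15 rad and z of vial_a_mid in the frame of tray_row between 0.03 and 0.043 m and z of vial_b_mid in the frame of tray_row between 0.03 and 0.043 m); the robot touches nothing.
It fails at once if the tray is rammed (more than 24 N) (contact force between any of the fingers, the arm and tray above 24 N).
It fails at once if the new vial is dropped (falls faster than 0.6 m/s out of the fingers) (linear speed of new_vial above 0.6 m/s and contact force between the fingers and new_vial below 0.05 N).
It fails at once if the new vial is knocked over (angle between new_vial_mid's own z axis and vertical above 0.9 rad).
It fails at once if another thing on the bench (jar, bottles, beaker, spatula, box) is shifted by more than 30 mm (distance of any of jar, solvent, buffer_bottle, beaker, spatula, cap_box from where it was at the start of the episode above 0.03 m).
It also fails if it takes over 69 s, if anything falls off the work surface, if the arm or the gripper's body presses on something with over 40 N, if the wrist force passes 120 N, or if a joint passes its speed limit or range.

## Robot

A 6-joint arm with a two-finger parallel gripper is mounted at the origin on the work surface. World frame = base frame: x ahead of the robot, y to its left, z up, the work surface at z = 0. Lengths are in m, angles in rad, forces in N, time in s.
With the tool pointing down it reaches from about 0.325 to 0.9 m from the base axis. Payload 6.1 kg.
Tool frame: the origin (TCP) lies midway between the tips of the shut fingers; the grasp point (between the pads) lies 19 mm behind it; z points along the fingers, y is the line along which they close (so a half turn about z gives the same grasp; the last joint's range is limited). The gripper opens to 87 mm and grips with 3 to 60 N. Pads are 19 mm wide; open, the fingers measure 117 mm over their backs; the gripper's body (75 mm by 190 mm) begins 51 mm behind the grasp point.
Start: joints at [-1.273, 0.22, 1.526, -0, 1.395, -0.126], TCP at [0.257, -0.57, 0.223] pointing down, gripper open.
Joint ranges: [-2.98, 2.98], [-0.91, 2.08], [0.09, 2.57], [-1.24, 4.39], [0.2, 2.65], [-2.68, 2.68]. Speed limits (rad/s): [2.57, 2.57, 3.01, 3.14, 3.14, 3.14].

## Interface

Orientations are given as a unit quaternion [x, y, z, w].
In Python, from bench import manip, optics gives the robot as it stands.
- The arm moves only by the tool jog_arm, never from a script. Its argument "plan" is a list of rows, each a list of 3 entries, a list of its own where there are three numbers: the shift along the world's x, y, z in m, then the turn, a rotation vector about the world's x, y, z in degrees, then the closure, from 0 (fully open) to 1 (shut). In form: [[[dx, dy, dz], [rx, ry, rz], claw], ...]. A call has 1 to 10 rows; each row shifts and turns the commanded pose from where the row before left it; what a row does not reach is not made up. A row lasts 1/12 s, in which the tool goes at most 41.7 mm and 7.16 degrees, less where a joint would pass 70% of its speed; a pose out of reach is approached as far as the arm can. A call with a gripper value outside its range is refused whole. The fingers move at their own pace and stop on an object; "newtons" is the grip in N (left out, the last holds). Time passes only in rows, so rows that do not move let the fingers close. It gives the time, the measured TCP pose, the force, the opening and the grip force at its end, in the units of the state.
- manip.observe(): the state, without advancing time (a new reading comes with each control period).
- optics.grab_frame(name): name is "scene" or "top"; returns a dict with "pixels" (384x512x3 uint8, red, green, blue), "range_z" (384x512 float32, m along the optical axis (not along the pixel's ray), 0 where there is no reading), "fx", "fy", "cx", "cy" (pixels), "k1" (the pictures are not rectified: a ray, as slopes to the right and down, at radius r is drawn at 1 + k1 r^2 times it, then the intrinsics apply), "R" (3x3) and "t" (3): a world point X has camera coordinates R X + t. Camera axes: x right, y down, z forward; pixel columns grow to the right and rows downward; lengths in m; the calibration is good to about 2 mm. A picture is of the moment at which its call begins.
- manip.hand_in(): hands the job in; it is judged then, once.
The state is a dict: "t": time; "joints": joint angles; "dq": joint speeds; "joint_efforts": joint torques, N m; "position": TCP position; "ee_rot": TCP orientation; "wrist_force": force on the tool from outside, world axes, zero at the start; "torque": the same for the moment, N m; "opening": opening from 0.0 (shut) to 1.0 (fully open); "grasp_force": force on a finger pad.
Only numpy, scipy, OpenCV 4.12 (cv2) and the standard library are available. Lean on these libraries where they do the work, as an engineer would, in place of code of your own. Each camera call takes 0.05 s, during which the arm holds its last target. There are 200 camera calls.

## Working session

There is one attempt and no reset: what is moved stays moved. The work goes in short steps, Python scripts to look and compute and a tool call to move; the robot and the scene stay as the last step left them, time stands still between calls to the robot, and variables do not carry over. Pictures are saved under pics/ and viewed, at most 10 in all, crops included, and the job is handed in when it is done.

Besides the shell and the picture viewer there is one more tool, called after "Request:" by a JSON object that holds its "name" and its "arguments". jog_arm: Moves the arm, as the interface text tells. Its arguments: {"type":"object","properties":{"plan":{"type":"array","items":{"type":"array"}},"newtons":{"type":"number"}},"required":["plan"]}

```bash
mkdir -p pics
cat > h.py <<'E'
import numpy as np, cv2
from bench import manip, optics
def grab(n,save=None):
    f=optics.grab_frame(n)
    if save: cv2.imwrite('pics/'+save,f['pixels'][:,:,::-1])
    return f
def cloud(f):
    h,w=f['range_z'].shape
    K=np.array([[f['fx'],0,f['cx']],[0,f['fy'],f['cy']],[0,0,1.]])
    u,v=np.meshgrid(np.arange(w),np.arange(h))
    p=cv2.undistortPoints(np.stack([u,v],-1).reshape(-1,1,2).astype(float),K,np.array([f['k1'],0,0,0.])).reshape(h,w,2)
    z=f['range_z'][...,None].astype(float)
    c=np.concatenate([p*z,z],-1)
    X=(c-np.array(f['t']))@np.array(f['R'])
    X[f['range_z']==0]=np.nan
    return X
E
python3 - <<'E'
from h import *
f=grab('top','top1.png');g=grab('scene','scene1.png')
np.savez('f1.npz',top=cloud(f),scene=cloud(g),ti=f['pixels'],si=g['pixels'])
s=manip.observe();print(s)
for q in(f,g):print(q['fx'],q['k1'],-np.array(q['R']).T@q['t'])
E
```

```text
{'t': 0.1, 'joints': array([-1.27309943e+00,  2.21148729e-01,  1.52751956e+00, -1.25575971e-05,
        1.39470244e+00, -1.26100382e-01]), 'dq': array([ 4.11256996e-04, -3.26863842e-03, -7.77245552e-04, -7.09105615e-05,
        2.61983602e-04,  6.86699024e-04]), 'joint_efforts': array([ 9.68679742e-04, -4.95945489e+01, -3.88521516e+01,  7.01953168e-02,
        5.15538210e-02, -6.67307404e-05]), 'position': array([ 0.25683896, -0.56916163,  0.22153365]), 'ee_rot': array([ 9.77632743e-01,  2.10317449e-01, -8.23423942e-05, -8.85238666e-04]), 'wrist_force': array([-0.15287892, -0.78746687, -1.40399832]), 'torque': array([ 0.01561222, -0.01655789, -0.0036097 ]), 'grasp_force': 0.0, 'opening': 0.9977207836432495}
429.86519539597333 0.05246881651031009 [ 0.19762048 -0.02808904  1.52490457]
393.0059610142493 -0.08302070335111841 [1.36630644 0.36090613 0.71869861]
```

View pics/top1.png

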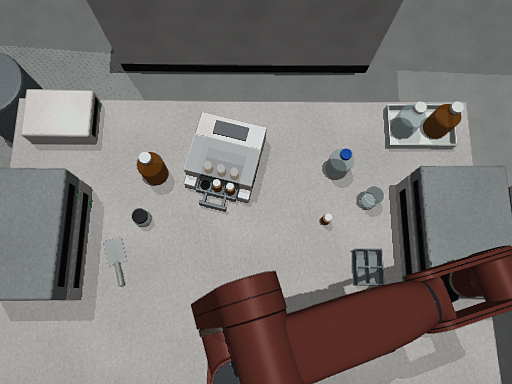

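View pics/scene1.png

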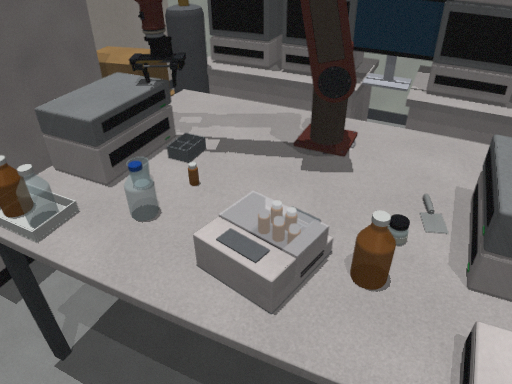

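The top view shows the dock near (227,150) and its press bar near (212,206). The free cell with the black disc is the left one at (206,185), and the loose vial stands at (326,219). Next I'll measure these and look closer.

Run:
```python
from h import *
d=np.load('f1.npz');T=d['top'];im=d['ti']
cv2.imwrite('pics/crop1.png',cv2.resize(im[105:225,170:350],None,fx=4.4,fy=4.4,interpolation=cv2.INTER_CUBIC)[:,:,::-1])
sub=np.zeros(T.shape[:2],bool);sub[100:225,170:280]=1
z=T[...,2]
for lo,hi in((.1,.12),(.03,.045),(.06,.08)):
    m=sub&(z>lo)&(z<hi);print(lo,m.sum(),np.round(np.median(T[m],0),4))
m=(sub&(z>.1)&(z<.12))
r=cv2.minAreaRect(T[m][:,:2].astype(np.float32));print('dock',r,cv2.boxPoints(r))
v=np.zeros_like(m);v[205:232,312:340]=1
for lo in(.01,.068):
    q=T[v&(z>lo)];print('vial',len(q),q.mean(0),q.min(0),q.max(0))
for r in range(196,212):print(r,' '.join('%3d'%(1000*a) for a in z[r,194:234]))
```

```text
0.1 4083 [0.7108 0.0522 0.1085]
0.03 494 [0.5768 0.0888 0.0371]
0.06 96 [0.5864 0.0336 0.072 ]
dock ((0.7167314887046814, 0.05294521152973175), (0.24036096036434174, 0.2259642630815506), 75.84925079345703) [[ 0.57779676 -0.03596731]
 [ 0.79690427 -0.09120969]
 [ 0.8556662   0.14185774]
 [ 0.6365587   0.1971001 ]]
vial 93 [ 0.47812348 -0.29782614  0.05926496] [ 0.45286935 -0.35313796  0.01073228] [ 0.49458868 -0.26645573  0.07938216]
vial 45 [ 0.48185139 -0.30122426  0.07432678] [ 0.46992875 -0.31237083  0.06903446] [ 0.49452158 -0.28854888  0.07938216]
196   3  -3   3   2   6  -1  -4   4  -4   2  35  31  30  -3  -2  -7   1   1   0  -1  -2   1   0  14  18  27  28  32  38  34  37  42  38  38  39  42  33  15  11  18
197   2   0  -1  -2   2   0  -4   1   1  33  29  32  25  -1  -3   4  -3   0  -3   1  -4   0   0   1   1   0  -2  12  19  23  35  31  32  42  36  45  39  38  32  38
198  -1  -2   2   0  -6   0   1   2  -1  26  28  21   0   0  -1  -1   0  -2   0  -3  -1   4   1  -1  -3   0   1   0  -5  37  27  35  22  24  23  28  31  38  44  37
199   5   2   2  -3   1   2   7   0   1  36  33  
[... 231 characters left out ...]
  0  35  32  32  -3  -4   1   0  -2   2  -1  15
201   5  -2   1   8   0  42  31  36  39  38  39  36   3  -1   1   0   0  -2   1   0   3   1   0   2  -4   0  -5  -3  30  26  34  24  -4   0   5   0   1   0  -2  -4
202  -3   1   1  -3   2  41  39  44  38  38  40  40  38  33  38  -2  -1  -2  -7   1  -1   2   0  -4   2   3  -7   1  39  32  36  -5   1  -4   0  -2   3  -1  -5  -6
203   1   0   1  -3  -1  38  38  38  38  42  34  39  36  36  43  40  40  35  38   0  -2   3  -4   3  -1  -2  -3   0  26  32  31  -3  -3  -1  -1  -4  -2   0  -3   1Traceback (most recent call last):
  File "<stdin>", line 13, in <module>
  File "<stdin>", line 13, in <genexpr>
ValueError: cannot convert float NaN to integer
```

View pics/crop1.png

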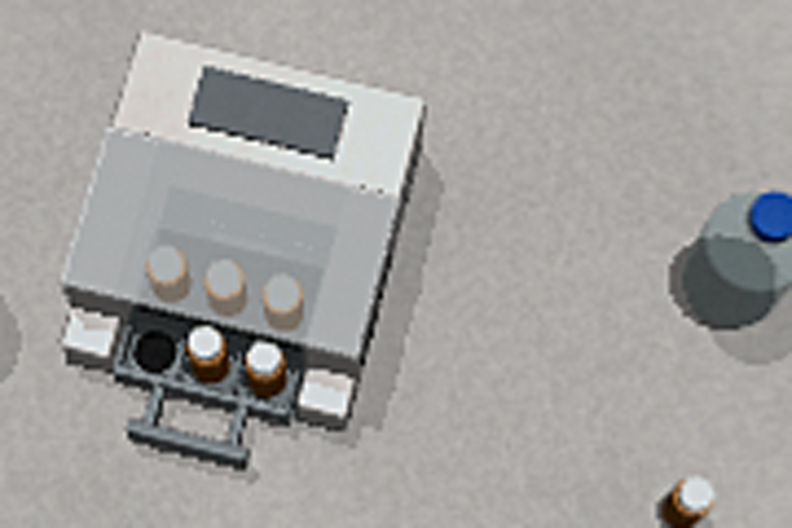

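The crop shows the free cell with the black disc at crop (157,350), the bar at (188,440) and two front vials at (207,340) and (265,355). The dock rectangle gives a yaw of about -14.2°, with its origin near (0.700, 0.057). I'll start travelling and check the bar against this.

Request:
{"name": "jog_arm", "arguments": {"plan": [[[0.0126,0.0378,0],[0,0,-2.136],1],[[0.0126,0.0378,0],[0,0,-2.136],1],[[0.0126,0.0378,0],[0,0,-2.136],1],[[0.0126,0.0378,0],[0,0,-2.136],1],[[0.0126,0.0378,0],[0,0,-2.136],1],[[0.0126,0.0378,0],[0,0,-2.136],1],[[0.0126,0.0378,0],[0,0,-2.136],1],[[0.0126,0.0378,0],[0,0,-2.136],1],[[0.0126,0.0378,0],[0,0,-2.136],1],[[0.0126,0.0378,0],[0,0,-2.136],1]]}}

```text
t: 0.93
position: [0.3829, -0.1897, 0.2223]
ee_rot: [1.0, 0.024, -0.0, -0.0]
wrist_force: [0.7, 0.3, 1.0]
opening: 0.324
grasp_force: 0.0
```

```bash
cat >> h.py <<'E'
YAW=np.radians(-14.15);O=np.array([.6997,.0572])
def w2d(X):
    X=np.asarray(X,float);c,s=np.cos(YAW),np.sin(YAW);d=X[...,:2]-O
    return np.concatenate([np.stack([c*d[...,0]+s*d[...,1],-s*d[...,0]+c*d[...,1]],-1),X[...,2:]],-1)
def d2w(p): 
    c,s=np.cos(YAW),np.sin(YAW);return O+np.array([c*p[0]-s*p[1],s*p[0]+c*p[1]])
E
python3 - <<'E'
from h import *
d=np.load('f1.npz');T=d['top'];im=d['ti'].astype(int)
D=w2d(T);z=D[...,2]
m=(np.abs(z-.04)<.009)&(D[...,0]<-.155)&(D[...,0]>-.2)&(np.abs(D[...,1])<.08)
q=D[m];print('bar',len(q),q.min(0),q.max(0),np.median(q,0)); b=q[q[:,0]<-.165];print(len(b),b.mean(0),np.percentile(b,[3,97],axis=0))
for n,c,r in(('disc',206,185),('va',217,182),('vb',230,186),('ra',208,166),('rb',221,170),('rc',234,173)):
    print(n,np.round(np.nanmedian(D[r-1:r+2,c-1:c+2].reshape(-1,3),0),3))
dark=(im.sum(-1)<90);s=np.zeros_like(dark);s[175:195,197:213]=1
q=D[dark&s&(z<.04)];print('disc',len(q),q.mean(0),q.min(0),q.max(0))
q=D[(np.abs(D[...,0]+.115)<.03)&(D[...,1]>-.08)&(D[...,1]<.03)&(z>.085)&(z<.1)];print('caps',len(q),q.mean(0))
E
```

```text
bar 113 [-0.18270459 -0.04782552  0.0312723 ] [-0.15591239  0.04845002  0.0456819 ] [-0.17556106 -0.00030522  0.03871782]
102 [-0.17612277  0.00174095  0.03847864] [[-0.18217565 -0.04541307  0.03196327]
 [-0.16805319  0.04568371  0.04421494]]
disc [-0.109  0.043  0.022]
va [-0.105 -0.003  0.092]
vb [-0.108 -0.05   0.093]
ra [-0.061  0.04   0.11 ]
rb [-0.065 -0.007  0.109]
rc [-0.064 -0.053  0.109]
disc 91 [-0.10593446  0.0478693   0.02257134] [-0.13748512  0.01547506  0.01276515] [-0.07719933  0.07061166  0.03915618]
caps 97 [-0.10696338 -0.02500111  0.09200711]
```

The bar face reads -182 mm and the row -107 mm, so the dock frame matches its spec. Now down in front of the bar.

Request:
{"name": "jog_arm", "arguments": {"plan": [[[0.0126,0.0378,0],[0,0,-2.136],1],[[0.0126,0.0378,0],[0,0,-2.136],1],[[0.0126,0.0378,0],[0,0,-2.136],1],[[0.0126,0.0378,0],[0,0,-2.136],1],[[0.0126,0.0378,0],[0,0,-2.136],1],[[0.0126,0.0378,0],[0,0,-2.136],1],[[0.0126,0.0378,0],[0,0,-2.136],1],[[0.0126,0.0378,0],[0,0,-2.136],1],[[0,0,0],[0,0,0],1],[[0,0,-0.03],[0,0,0],1]]}}

```text
t: 1.77
position: [0.4877, 0.1134, 0.1976]
ee_rot: [0.993, -0.121, 0.005, -0.001]
wrist_force: [1.1, -0.3, 0.6]
opening: 0.009
grasp_force: 0.0
```

Request:
{"name": "jog_arm", "arguments": {"plan": [[[0,0,-0.033],[0,0,0],1],[[0,0,-0.033],[0,0,0],1],[[0,0,-0.033],[0,0,0],1],[[0,0,-0.033],[0,0,0],1],[[0,0,-0.033],[0,0,0],1],[[0,0,0],[0,0,0],1],[[0,0,0],[0,0,0],1]]}}

```text
t: 2.35
position: [0.4815, 0.1103, 0.0259]
ee_rot: [0.992, -0.123, -0.003, 0.001]
wrist_force: [1.3, 0.6, 0.5]
opening: 0.006
grasp_force: 0.0
```

Run:
```python
from h import *
s=manip.observe();print(s['t'],s['joints'],s['position'],s['wrist_force'],w2d(s['position']))
```

```text
2.35 [ 6.55074276e-02  1.57007796e-01  2.00582298e+00 -3.97752667e-05
  9.84481195e-01  1.88369999e+00] [0.48145256 0.11034148 0.02585467] [1.33496508 0.56559586 0.46699464] [-0.22461664 -0.00182394  0.02585467]
```

Request:
{"name": "jog_arm", "arguments": {"plan": [[[0.0039,-0.001,0],[0,0,0],1],[[0.0048,-0.0012,0],[0,0,0],1],[[0.0048,-0.0012,0],[0,0,0],1],[[0.0048,-0.0012,0],[0,0,0],1],[[0.0039,-0.001,0],[0,0,0],1],[[0.0019,-0.0005,0],[0,0,0],1],[[0.0019,-0.0005,0],[0,0,0],1],[[0.0019,-0.0005,0],[0,0,0],1],[[0,0,0],[0,0,0],1],[[0,0,0],[0,0,0],1]]}}

```text
t: 3.18
position: [0.5116, 0.1036, 0.0274]
ee_rot: [0.992, -0.123, -0.0, 0.0]
wrist_force: [-0.0, -0.3, 0.0]
opening: 0.005
grasp_force: 0.0
```

Request:
{"name": "jog_arm", "arguments": {"plan": [[[0.0019,-0.0005,0],[0,0,0],1],[[0.0019,-0.0005,0],[0,0,0],1],[[0.0019,-0.0005,0],[0,0,0],1],[[0.0019,-0.0005,0],[0,0,0],1],[[0.0019,-0.0005,0],[0,0,0],1],[[0,0,0],[0,0,0],1],[[0,0,0],[0,0,0],1]]}}

```text
t: 3.77
position: [0.5198, 0.1015, 0.0271]
ee_rot: [0.992, -0.123, -0.002, -0.0]
wrist_force: [-5.0, 0.5, 3.3]
opening: 0.006
grasp_force: 2.5
```

Request:
{"name": "jog_arm", "arguments": {"plan": [[[0.0019,-0.0005,0],[0,0,0],1],[[0.0019,-0.0005,0],[0,0,0],1],[[0.0019,-0.0005,0],[0,0,0],1],[[0,0,0],[0,0,0],1],[[0,0,0],[0,0,0],1]]}}

```text
t: 4.18
position: [0.5254, 0.1001, 0.027]
ee_rot: [0.992, -0.123, -0.002, -0.0]
wrist_force: [-4.6, 2.0, 2.6]
opening: 0.003
grasp_force: 2.6
```

Request:
{"name": "jog_arm", "arguments": {"plan": [[[0.0015,-0.0004,0],[0,0,0],1],[[0.0014,-0.0003,0],[0,0,0],1],[[0,0,0],[0,0,0],1],[[0,0,0],[0,0,0],1]]}}

```text
t: 4.52
position: [0.528, 0.0994, 0.027]
ee_rot: [0.992, -0.123, -0.002, -0.0]
wrist_force: [-6.0, 1.3, 3.0]
opening: 0.008
grasp_force: 2.9
```

Request:
{"name": "jog_arm", "arguments": {"plan": [[[0.0013,-0.0003,0],[0,0,0],1],[[0.0012,-0.0003,0],[0,0,0],1],[[0,0,0],[0,0,0],1],[[0,0,0],[0,0,0],1]]}}

```text
t: 4.85
position: [0.5304, 0.0988, 0.0269]
ee_rot: [0.992, -0.123, -0.002, -0.0]
wrist_force: [-6.2, 2.2, 3.8]
opening: 0.003
grasp_force: 3.1
```

Request:
{"name": "jog_arm", "arguments": {"plan": [[[0.0013,-0.0003,0],[0,0,0],1],[[0.0012,-0.0003,0],[0,0,0],1],[[0,0,0],[0,0,0],1],[[0,0,0],[0,0,0],1]]}}

```text
t: 5.18
position: [0.5329, 0.0982, 0.0269]
ee_rot: [0.992, -0.123, -0.002, -0.0]
wrist_force: [-6.2, 1.8, 3.3]
opening: 0.006
grasp_force: 3.2
```

Request:
{"name": "jog_arm", "arguments": {"plan": [[[0.0013,-0.0003,0],[0,0,0],1],[[0.0012,-0.0003,0],[0,0,0],1],[[0,0,0],[0,0,0],1],[[0,0,0],[0,0,0],1]]}}

```text
t: 5.52
position: [0.5351, 0.0976, 0.0269]
ee_rot: [0.992, -0.123, -0.003, -0.0]
wrist_force: [-7.1, 1.9, 4.3]
opening: 0.005
grasp_force: 3.6
```

Request:
{"name": "jog_arm", "arguments": {"plan": [[[0.0013,-0.0003,0],[0,0,0],1],[[0.0012,-0.0003,0],[0,0,0],1],[[0,0,0],[0,0,0],1],[[0,0,0],[0,0,0],1]]}}

```text
t: 5.85
position: [0.5366, 0.0973, 0.0268]
ee_rot: [0.992, -0.123, -0.004, -0.0]
wrist_force: [-10.4, 2.3, 7.6]
opening: -0.001
grasp_force: 5.5
```

Request:
{"name": "jog_arm", "arguments": {"plan": [[[0.0012,-0.0003,0],[0,0,0],1],[[0,0,0],[0,0,0],1],[[0,0,0],[0,0,0],1]]}}

```text
t: 6.1
position: [0.5372, 0.0971, 0.0268]
ee_rot: [0.992, -0.123, -0.004, 0.0]
wrist_force: [-12.2, 3.4, 8.9]
opening: 0.0
grasp_force: 6.5
```

Request:
{"name": "jog_arm", "arguments": {"plan": [[[0.001,-0.0002,0],[0,0,0],1],[[0,0,0],[0,0,0],1],[[0,0,0],[0,0,0],1]]}}

```text
t: 6.35
position: [0.5378, 0.097, 0.0267]
ee_rot: [0.992, -0.123, -0.005, 0.0]
wrist_force: [-13.2, 2.9, 10.3]
opening: 0.004
grasp_force: 7.2
```

Request:
{"name": "jog_arm", "arguments": {"plan": [[[-0.004,0.001,0],[0,0,0],1],[[-0.0101,0.0025,0],[0,0,0],1],[[-0.0101,0.0025,0],[0,0,0],1],[[-0.0101,0.0025,0],[0,0,0],1],[[-0.0101,0.0025,0],[0,0,0],1],[[-0.0101,0.0025,0],[0,0,0],1],[[-0.0101,0.0025,0],[0,0,0],1],[[-0.0101,0.0025,0],[0,0,0],1],[[-0.0101,0.0025,0],[0,0,0],1],[[-0.0101,0.0025,0],[0,0,0],1]]}}

```text
t: 7.18
position: [0.4465, 0.1197, 0.0278]
ee_rot: [0.992, -0.123, 0.0, -0.0]
wrist_force: [-0.3, 0.1, -0.5]
opening: 0.001
grasp_force: 0.0
```

Request:
{"name": "jog_arm", "arguments": {"plan": [[[-0.0101,0.0025,0],[0,0,0],1],[[-0.0101,0.0025,0],[0,0,0],1],[[-0.0101,0.0025,0],[0,0,0],1],[[-0.0101,0.0025,0],[0,0,0],1],[[0,0,0.035],[0,0,0],1],[[0,0,0.038],[0,0,0],1],[[0,0,0.038],[0,0,0],1],[[0,0,0.038],[0,0,0],1],[[0,0,0.038],[0,0,0],1],[[0,0,0.02],[0,0,0],1]]}}

```text
t: 8.02
position: [0.408, 0.1299, 0.2396]
ee_rot: [0.992, -0.123, 0.003, -0.001]
wrist_force: [-0.0, 0.3, -0.1]
opening: 0.006
grasp_force: 0.0
```

Run:
```python
from h import *
s=manip.observe();print(s['t'],s['joints'],s['position'],s['wrist_force'],w2d(s['position']))
f=grab('top');T=cloud(f);D=w2d(T);z=D[...,2];im=f['pixels']
cv2.imwrite('pics/crop2.png',cv2.resize(im[105:255,160:350],None,fx=4,fy=4,interpolation=cv2.INTER_CUBIC)[:,:,::-1])
u=im.astype(int);dark=(u.sum(-1)<90)
b=D[(np.abs(z-.038)<.008)&(D[...,0]<-.15)&(D[...,0]>-.29)&(np.abs(D[...,1])<.06)]
print('bar',len(b),np.percentile(b,[2,50],axis=0))
g=(D[...,0]<-.15)&(D[...,0]>-.25)&(np.abs(D[...,1])<.09)
q=D[g&(z>.085)&(z<.1)];print('caps',len(q),q.mean(0))
q=D[g&dark&(z<.035)&(D[...,1]>.025)];print('disc',len(q),q.mean(0),np.median(q,0))
```

```text
8.0167 [ 1.23660222e-01 -2.89946473e-01  1.99131458e+00  7.35890667e-07
  1.43343213e+00  1.94156408e+00] [0.40795711 0.12991187 0.2396003 ] [-0.0355396   0.34140475 -0.11599823] [-0.30066637 -0.00081412  0.2396003 ]
bar 190 [[-0.26269023 -0.05661102  0.03035512]
 [-0.16583586 -0.01924068  0.03545641]]
caps 92 [-0.18951074 -0.02601001  0.09217106]
disc 1 [-0.1532976   0.02886655  0.03107867] [-0.1532976   0.02886655  0.03107867]
```

View pics/crop2.png

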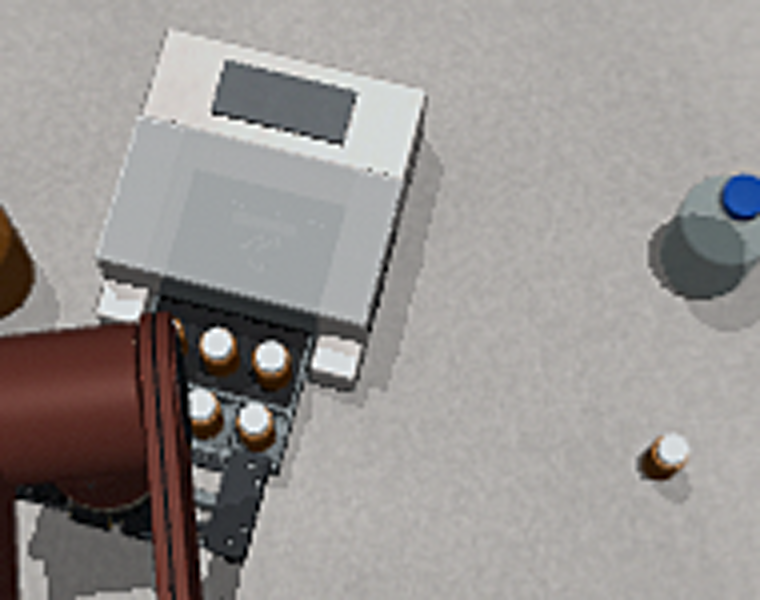

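The tray is out, with its caps near row x -0.19 m. The arm covers the free cell, and the loose vial stands at crop (668,452), unchanged. Next I go to the vial.

Request:
{"name": "jog_arm", "arguments": {"plan": [[[0.0062,-0.0359,0],[0,0,7],0],[[0.0062,-0.0359,0],[0,0,7],0],[[0.0062,-0.0359,0],[0,0,7],0],[[0.0062,-0.0359,0],[0,0,7],0],[[0.0062,-0.0359,0],[0,0,7],0],[[0.0062,-0.0359,0],[0,0,7],0],[[0.0062,-0.0359,0],[0,0,7],0],[[0.0062,-0.0359,0],[0,0,7],0],[[0.0062,-0.0359,0],[0,0,7],0],[[0.0062,-0.0359,0],[0,0,7],0]]}}

```text
t: 8.9
position: [0.4649, -0.2054, 0.2341]
ee_rot: [0.902, 0.432, -0.0, -0.0]
wrist_force: [0.2, -0.7, -0.7]
opening: 0.682
grasp_force: 0.0
```

Request:
{"name": "jog_arm", "arguments": {"plan": [[[0.0062,-0.0359,0],[0,0,7],0],[[0.0062,-0.0359,0],[0,0,7],0],[[0,0,-0.03],[0,0,0],0],[[0,0,-0.03],[0,0,0],0],[[0,0,0],[0,0,0],0],[[0,0,0],[0,0,0],0]]}}

```text
t: 9.4
position: [0.476, -0.2744, 0.1725]
ee_rot: [0.844, 0.537, -0.001, -0.003]
wrist_force: [-0.3, 0.6, -0.5]
opening: 0.989
grasp_force: 0.0
```

Run:
```python
from h import *
s=manip.observe();print(s['t'],s['joints'],s['position'],s['ee_rot'],s['opening'])
f=grab('top');g=grab('scene');T=cloud(f);D=w2d(T);z=D[...,2];im=f['pixels']
u=im.astype(int);dark=(u.sum(-1)<90)
b=D[(np.abs(z-.038)<.008)&(D[...,0]<-.24)&(D[...,0]>-.29)&(np.abs(D[...,1])<.06)]
print('bar',len(b),np.percentile(b,[2,50,98],axis=0))
k=(D[...,0]<-.15)&(D[...,0]>-.25)&(np.abs(D[...,1])<.09)
q=D[k&(z>.085)&(z<.1)];print('caps',len(q),q.mean(0))
q=D[k&dark&(z<.03)&(D[...,1]>.025)];print('disc',len(q),q.mean(0),np.median(q,0))
for n,P in(('top',T),('scene',cloud(g))):
    q=P[(np.hypot(P[...,0]-.482,P[...,1]+.301)<.03)&(P[...,2]>.065)&(P[...,2]<.085)];print(n,len(q),q.mean(0) if len(q) else 0,q[:,:2].min(0),q[:,:2].max(0))
a=np.concatenate([im[100:290,150:400],g['pixels'][50:240,60:310]],1)
cv2.imwrite('pics/p3.png',cv2.resize(a,(800,304),interpolation=cv2.INTER_CUBIC)[:,:,::-1])
```

```text
9.4 [-6.66508128e-01  8.64172597e-02  1.77278186e+00  4.04474967e-05
  1.28787512e+00 -2.28517155e-01] [ 0.47603897 -0.27442689  0.17249378] [ 0.84383664  0.53659315 -0.00089025 -0.00259225] 0.9893847853238527
bar 118 [[-0.26705067 -0.048764    0.03081785]
 [-0.25998869 -0.00445659  0.03801947]
 [-0.2419955   0.04509446  0.04549289]]
caps 100 [-0.18980754 -0.02250893  0.09172872]
disc 74 [-0.19554883  0.0464382   0.02214118] [-0.19488541  0.04630019  0.02219922]Traceback (most recent call last):
  File "<stdin>", line 11, in <module>
    return umr_minimum(a, axis, None, out, keepdims, initial, where)
ValueError: zero-size array to reduction operation minimum which has no identity
```

The tray is fully out: bar face -0.267, disc (-0.195, 0.046). I lost 26 mm to speed limiting, so I'll correct that and check the vial from the first scene cloud.

Request:
{"name": "jog_arm", "arguments": {"plan": [[[0.003,-0.013,0],[0,0,0],0],[[0.003,-0.013,0],[0,0,0],0],[[0,0,-0.03],[0,0,0],0],[[0,0,-0.02],[0,0,0],0],[[0,0,0],[0,0,0],0],[[0,0,0],[0,0,0],0]]}}

```text
t: 10.0
position: [0.4835, -0.3024, 0.1246]
ee_rot: [0.844, 0.537, -0.0, -0.001]
wrist_force: [0.3, -0.4, 0.3]
opening: 0.998
grasp_force: 0.0
```

Run:
```python
from h import *
d=np.load('f1.npz')
for P,im in((d['top'],d['ti']),(d['scene'],d['si'])):
    q=P[(np.hypot(P[...,0]-.482,P[...,1]+.301)<.04)&(P[...,2]>.062)&(P[...,2]<.085)&(im.min(-1)>140)];print(len(q),q.mean(0),(q.min(0)+q.max(0))/2)
s=manip.observe();print(s['position'],s['ee_rot'])
```

```text
44 [ 0.48168213 -0.30208903  0.0741308 ] [ 0.48222517 -0.30268845  0.07150201]
29 [ 0.48447889 -0.30272669  0.07629295] [ 0.48392383 -0.30348803  0.07605908]
[ 0.48352789 -0.30238987  0.12455425] [ 8.43872032e-01  5.36544164e-01 -2.55973361e-04 -5.35602958e-04]
```

Request:
{"name": "jog_arm", "arguments": {"plan": [[[0,0,-0.03],[0,0,0],0],[[0,0,-0.03],[0,0,0],0],[[0,0,-0.02],[0,0,0],0],[[0,0,-0.0115],[0,0,0],0],[[0,0,0],[0,0,0],0],[[0,0,0],[0,0,0],0.4],[[0,0,0],[0,0,0],0.55],[[0,0,0],[0,0,0],0.6],[[0,0,0],[0,0,0],0.65],[[0,0,0],[0,0,0],0.7]], "newtons": 12}}

```text
t: 10.83
position: [0.4844, -0.3024, 0.0343]
ee_rot: [0.844, 0.537, 0.0, 0.001]
wrist_force: [-0.1, 0.1, 0.1]
opening: 0.704
grasp_force: 0.0
```

Request:
{"name": "jog_arm", "arguments": {"plan": [[[0,0,0],[0,0,0],1],[[0,0,0],[0,0,0],1],[[0,0,0],[0,0,0],1],[[0,0,0],[0,0,0],1]]}}

```text
t: 11.17
position: [0.4837, -0.3018, 0.0331]
ee_rot: [0.844, 0.537, -0.0, -0.0]
wrist_force: [0.3, -0.2, -0.5]
opening: 0.407
grasp_force: 0.0
```

Request:
{"name": "jog_arm", "arguments": {"plan": [[[0,0,0],[0,0,0],1],[[0,0,0],[0,0,0],1],[[0,0,0],[0,0,0],1],[[0,0,0],[0,0,0],1]]}}

```text
t: 11.5
position: [0.4837, -0.3018, 0.033]
ee_rot: [0.844, 0.537, -0.0, -0.0]
wrist_force: [-0.4, 0.6, -0.1]
opening: 0.365
grasp_force: 12.0
```

Request:
{"name": "jog_arm", "arguments": {"plan": [[[0,0,0.02],[0,0,0],1],[[0,0,0.035],[0,0,0],1],[[0,0,0.035],[0,0,0],1],[[0,0,0.035],[0,0,0],1],[[0,0,0.03],[0,0,0],1],[[0.0012,0.0141,0.012],[0,0,1.75],1],[[0.0025,0.0282,0],[0,0,3.5],1],[[0.0025,0.0282,0],[0,0,3.5],1],[[0.0025,0.0282,0],[0,0,3.5],1],[[0.0025,0.0282,0],[0,0,3.5],1]]}}

```text
t: 12.33
position: [0.4947, -0.1738, 0.1999]
ee_rot: [0.762, 0.648, 0.0, -0.0]
wrist_force: [0.2, 0.0, -0.8]
opening: 0.366
grasp_force: 12.0
```

Request:
{"name": "jog_arm", "arguments": {"plan": [[[0.0025,0.0282,0],[0,0,3.5],1],[[0.0025,0.0282,0],[0,0,3.5],1],[[0.0025,0.0282,0],[0,0,3.5],1],[[0.0025,0.0282,0],[0,0,3.5],1],[[0.0025,0.0282,0],[0,0,3.5],1],[[0.0025,0.0282,0],[0,0,3.5],1],[[0.0025,0.0282,0],[0,0,3.5],1],[[0.0025,0.0282,0],[0,0,3.5],1],[[0.0025,0.0282,0],[0,0,3.5],1],[[0.0025,0.0282,0],[0,0,3.5],1]]}}

```text
t: 13.17
position: [0.5197, 0.1085, 0.1999]
ee_rot: [0.531, 0.847, -0.0, -0.0]
wrist_force: [-0.1, 0.3, -0.6]
opening: 0.362
grasp_force: 12.0
```

Request:
{"name": "jog_arm", "arguments": {"plan": [[[0.0025,0.0282,0],[0,0,3.5],1],[[0.0012,0.0141,0],[0,0,1.75],1],[[0,0,0],[0,0,0],1],[[0,0,0],[0,0,0],1]]}}

```text
t: 13.5
position: [0.5233, 0.1498, 0.1997]
ee_rot: [0.493, 0.87, -0.0, -0.0]
wrist_force: [0.9, -0.1, -1.3]
opening: 0.366
grasp_force: 12.0
```

Run:
```python
from h import *
s=manip.observe();print(s['t'],s['joints'],s['position'],s['ee_rot'],s['opening'],s['grasp_force'])
q=s['ee_rot'];print('tool y deg',np.degrees(2*np.arctan2(q[1],q[0]))-90,'to go',d2w((-.194,.047))-s['position'][:2])
f=grab('top');g=grab('scene')
a=np.concatenate([f['pixels'][120:310,150:350],g['pixels'][100:290,160:360]],1)
cv2.imwrite('pics/p3.png',cv2.resize(a,(800,380),interpolation=cv2.INTER_CUBIC)[:,:,::-1])
```

```text
13.5 [ 1.34195388e-01  4.59511168e-02  1.76260327e+00 -4.53771819e-04
  1.33380833e+00 -4.06467994e-01] [0.52325559 0.14980362 0.19968107] [ 4.92546219e-01  8.70286175e-01 -4.08444245e-04 -1.73361958e-04] 0.36628410946015494 11.999760316684842
tool y deg 30.9838436774464 to go [-0.00017977  0.00039585]
```

View pics/p3.png

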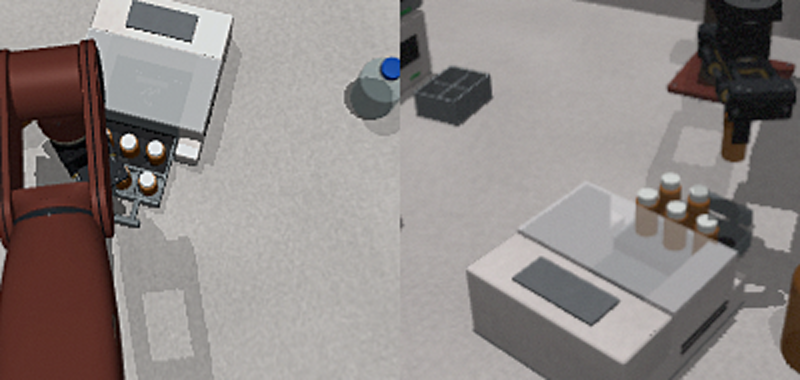

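The vial hangs upright over the free cell: p3 right half, vial at (735,150). The neighbours are standing. Lowering now.

Request:
{"name": "jog_arm", "arguments": {"plan": [[[0,0,-0.02],[0,0,0],1],[[0,0,-0.03],[0,0,0],1],[[0,0,-0.03],[0,0,0],1],[[0,0,-0.025],[0,0,0],1],[[0,0,-0.015],[0,0,0],1],[[0,0,-0.01],[0,0,0],1],[[0,0,-0.007],[0,0,0],1],[[0,0,0],[0,0,0],1],[[0,0,0],[0,0,0],1]]}}

```text
t: 14.35
position: [0.5242, 0.149, 0.0638]
ee_rot: [0.493, 0.87, 0.0, 0.0]
wrist_force: [0.4, 0.2, -0.6]
opening: 0.364
grasp_force: 12.0
```

Request:
{"name": "jog_arm", "arguments": {"plan": [[[0,0,-0.002],[0,0,0],1],[[0,0,-0.002],[0,0,0],1],[[0,0,-0.001],[0,0,0],1],[[0,0,0],[0,0,0],1],[[0,0,0],[0,0,0],1]]}}

```text
t: 14.77
position: [0.5237, 0.1494, 0.0583]
ee_rot: [0.493, 0.87, 0.0, 0.0]
wrist_force: [0.1, 0.7, -1.2]
opening: 0.364
grasp_force: 12.0
```

Request:
{"name": "jog_arm", "arguments": {"plan": [[[0,0,-0.001],[0,0,0],1],[[0,0,-0.001],[0,0,0],1],[[0,0,-0.001],[0,0,0],1],[[0,0,0],[0,0,0],1],[[0,0,0],[0,0,0],1]]}}

```text
t: 15.18
position: [0.5236, 0.1494, 0.055]
ee_rot: [0.493, 0.87, -0.0, -0.0]
wrist_force: [-0.2, -0.0, -0.6]
opening: 0.365
grasp_force: 12.0
```

Request:
{"name": "jog_arm", "arguments": {"plan": [[[0,0,-0.001],[0,0,0],1],[[0,0,-0.0005],[0,0,0],1],[[0,0,0],[0,0,0],1],[[0,0,0],[0,0,0],1]]}}

```text
t: 15.52
position: [0.5244, 0.1492, 0.0549]
ee_rot: [0.493, 0.87, 0.0, 0.001]
wrist_force: [-2.0, -2.5, 7.4]
opening: 0.363
grasp_force: 12.0
```

Request:
{"name": "jog_arm", "arguments": {"plan": [[[0,0,0.0008],[0,0,0],1],[[0,0,0],[0,0,0],0.62],[[0,0,0],[0,0,0],0.58],[[0,0,0],[0,0,0],0.52],[[0,0,0],[0,0,0],0.47],[[0,0,0],[0,0,0],0.47],[[0,0,0],[0,0,0],0.47],[[0,0,0],[0,0,0],0.47],[[0,0,0],[0,0,0],0.47]]}}

```text
t: 16.27
position: [0.5236, 0.1494, 0.0543]
ee_rot: [0.493, 0.87, -0.0, 0.0]
wrist_force: [-0.2, 1.3, 0.1]
opening: 0.526
grasp_force: 0.0
```

Request:
{"name": "jog_arm", "arguments": {"plan": [[[0,0,0.01],[0,0,0],0.47],[[0,0,0.025],[0,0,0],0.47],[[0,0,0.035],[0,0,0],0.47],[[0,0,0.035],[0,0,0],0.47],[[0,0,0.035],[0,0,0],0.47],[[-0.0178,-0.0023,0.02],[0,0,6.4],1],[[-0.0178,-0.0023,0],[0,0,6.4],1],[[-0.0178,-0.0023,0],[0,0,6.4],1],[[-0.0178,-0.0023,0],[0,0,6.4],1],[[-0.0178,-0.0023,0],[0,0,6.4],1]]}}

```text
t: 17.1
position: [0.4339, 0.1378, 0.2154]
ee_rot: [0.231, 0.973, 0.0, 0.001]
wrist_force: [-0.5, -0.1, 0.6]
opening: 0.237
grasp_force: 0.0
```

Request:
{"name": "jog_arm", "arguments": {"plan": [[[-0.0178,-0.0023,0],[0,0,6.4],1],[[-0.0178,-0.0023,0],[0,0,6.5],1],[[0,0,0],[0,0,0],1],[[0,0,0],[0,0,0],1]]}}

```text
t: 17.43
position: [0.3991, 0.1333, 0.2153]
ee_rot: [0.125, 0.992, 0.0, 0.001]
wrist_force: [1.1, 0.4, 0.1]
opening: 0.018
grasp_force: 0.0
```

Run:
```python
from h import *
s=manip.observe();q=s['ee_rot'];print(s['t'],s['position'],s['opening'],w2d(s['position']),'tool y',np.degrees(2*np.arctan2(q[1],q[0]))-90)
f=grab('top');g=grab('scene');
for F in(f,g):
    D=w2d(cloud(F));z=D[...,2]
    k=(D[...,0]<-.165)&(D[...,0]>-.235)&(D[...,1]>.022)&(D[...,1]<.08)&(z>.08)&(z<.11);q=D[k];print(len(q),q.mean(0) if len(q) else '')
a=np.concatenate([f['pixels'][120:270,150:350],g['pixels'][170:320,190:390]],1)
cv2.imwrite('pics/p4.png',cv2.resize(a,(800,300),interpolation=cv2.INTER_CUBIC)[:,:,::-1])
```

```text
17.4333 [0.39912797 0.13334044 0.21531203] 0.018019829269639017 [-0.31006579  0.00035204  0.21531203] tool y 75.68157534189865
0 
106 [-0.18889582  0.04826446  0.09121454]
```

View pics/p4.png

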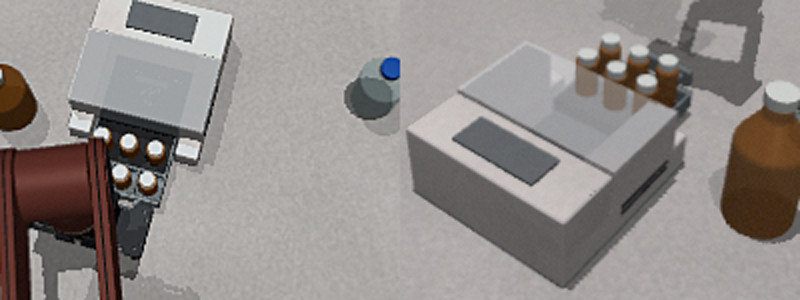

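All three front vials stand upright, the new one in the left cell at dock (-0.189, 0.048). Pressing home next.

Request:
{"name": "jog_arm", "arguments": {"plan": [[[0,0,-0.035],[0,0,0],1],[[0,0,-0.035],[0,0,0],1],[[0,0,-0.035],[0,0,0],1],[[0,0,-0.035],[0,0,0],1],[[0,0,-0.03],[0,0,0],1],[[0,0,-0.0185],[0,0,0],1],[[0,0,0],[0,0,0],1],[[0.0068,-0.0017,0],[0,0,0],1],[[0.0068,-0.0017,0],[0,0,0],1],[[0.0048,-0.0012,0],[0,0,0],1]]}}

```text
t: 18.37
position: [0.4207, 0.1287, 0.028]
ee_rot: [0.124, 0.992, 0.0, 0.002]
wrist_force: [0.1, -0.6, 0.4]
opening: 0.002
grasp_force: 0.0
```

Request:
{"name": "jog_arm", "arguments": {"plan": [[[0.0029,-0.0007,0],[0,0,0],1],[[0.0019,-0.0005,0],[0,0,0],1],[[0.0019,-0.0005,0],[0,0,0],1],[[0.0019,-0.0005,0],[0,0,0],1],[[0.0019,-0.0005,0],[0,0,0],1],[[0.0019,-0.0005,0],[0,0,0],1],[[0.0019,-0.0005,0],[0,0,0],1],[[0.0019,-0.0005,0],[0,0,0],1],[[0.0029,-0.0007,0],[0,0,0],1],[[0.0039,-0.001,0],[0,0,0],1]]}}

```text
t: 19.2
position: [0.4397, 0.1229, 0.0256]
ee_rot: [0.123, 0.992, -0.0, -0.001]
wrist_force: [-3.4, 1.9, 2.2]
opening: 0.003
grasp_force: 2.0
```

Run:
```python
from h import *
s=manip.observe();print(s['t'],s['position'],w2d(s['position']),s['wrist_force'])
```

```text
19.2 [0.43966051 0.12288618 0.02555878] [-2.68207370e-01  1.23605120e-04  2.55587765e-02] [-3.35344891  1.85179113  2.23929416]
```

Request:
{"name": "jog_arm", "arguments": {"plan": [[[0.0048,-0.0012,0.001],[0,0,0],1],[[0.0048,-0.0012,0],[0,0,0],1],[[0.0048,-0.0012,0],[0,0,0],1],[[0.0048,-0.0012,0],[0,0,0],1],[[0.0048,-0.0012,0],[0,0,0],1],[[0.0048,-0.0012,0],[0,0,0],1],[[0.0048,-0.0012,0],[0,0,0],1],[[0.0048,-0.0012,0],[0,0,0],1],[[0.0048,-0.0012,0],[0,0,0],1],[[0.0048,-0.0012,0],[0,0,0],1]]}}

```text
t: 20.03
position: [0.4878, 0.1106, 0.0262]
ee_rot: [0.123, 0.992, -0.0, -0.001]
wrist_force: [-5.5, 0.9, -2.5]
opening: 0.003
grasp_force: 3.1
```

Request:
{"name": "jog_arm", "arguments": {"plan": [[[0.0048,-0.0012,0],[0,0,0],1],[[0.0048,-0.0012,0],[0,0,0],1],[[0.0048,-0.0012,0],[0,0,0],1],[[0.0048,-0.0012,0],[0,0,0],1],[[0.0039,-0.001,0],[0,0,0],1],[[0.0029,-0.0007,0],[0,0,0],1],[[0.0019,-0.0005,0],[0,0,0],1],[[0,0,0],[0,0,0],1]]}}

```text
t: 20.7
position: [0.5161, 0.1036, 0.0262]
ee_rot: [0.124, 0.992, -0.0, -0.001]
wrist_force: [-4.7, 1.6, -3.6]
opening: 0.004
grasp_force: 2.4
```

Request:
{"name": "jog_arm", "arguments": {"plan": [[[0.0029,-0.0007,0],[0,0,0],1],[[0.0029,-0.0007,0],[0,0,0],1],[[0.0029,-0.0007,0],[0,0,0],1],[[0.0019,-0.0005,0],[0,0,0],1],[[0,0,0],[0,0,0],1],[[0,0,0],[0,0,0],1]]}}

```text
t: 21.2
position: [0.5264, 0.101, 0.0262]
ee_rot: [0.123, 0.992, -0.0, -0.001]
wrist_force: [-5.1, 1.9, -3.3]
opening: 0.006
grasp_force: 2.6
```

Request:
{"name": "jog_arm", "arguments": {"plan": [[[0.0015,-0.0004,0],[0,0,0],1],[[0.0014,-0.0003,0],[0,0,0],1],[[0,0,0],[0,0,0],1],[[0,0,0],[0,0,0],1]]}}

```text
t: 21.53
position: [0.5291, 0.1003, 0.0262]
ee_rot: [0.123, 0.992, -0.0, -0.001]
wrist_force: [-5.9, 1.1, -2.0]
opening: 0.007
grasp_force: 3.0
```

Request:
{"name": "jog_arm", "arguments": {"plan": [[[0.0015,-0.0004,0],[0,0,0],1],[[0.0014,-0.0003,0],[0,0,0],1],[[0,0,0],[0,0,0],1],[[0,0,0],[0,0,0],1]]}}

```text
t: 21.87
position: [0.532, 0.0996, 0.0262]
ee_rot: [0.123, 0.992, -0.0, -0.001]
wrist_force: [-6.1, 1.7, -1.4]
opening: 0.006
grasp_force: 3.0
```

Request:
{"name": "jog_arm", "arguments": {"plan": [[[0.0012,-0.0003,0],[0,0,0],1],[[0.0012,-0.0003,0],[0,0,0],1],[[0,0,0],[0,0,0],1],[[0,0,0],[0,0,0],1]]}}

```text
t: 22.2
position: [0.5339, 0.0991, 0.0262]
ee_rot: [0.123, 0.992, -0.0, -0.002]
wrist_force: [-8.2, 2.0, 0.2]
opening: 0.005
grasp_force: 4.0
```

Request:
{"name": "jog_arm", "arguments": {"plan": [[[0.0012,-0.0003,0],[0,0,0],1],[[0.0005,-0.0001,0],[0,0,0],1],[[0,0,0],[0,0,0],1],[[0,0,0],[0,0,0],1]]}}

```text
t: 22.53
position: [0.5348, 0.0988, 0.0262]
ee_rot: [0.123, 0.992, -0.0, -0.002]
wrist_force: [-10.5, 2.2, 1.9]
opening: 0.007
grasp_force: 5.3
```

Request:
{"name": "jog_arm", "arguments": {"plan": [[[0.0012,-0.0003,0],[0,0,0],1],[[0.0005,-0.0001,0],[0,0,0],1],[[0,0,0],[0,0,0],1],[[0,0,0],[0,0,0],1]]}}

```text
t: 22.87
position: [0.5359, 0.0986, 0.0262]
ee_rot: [0.123, 0.992, -0.0, -0.003]
wrist_force: [-13.3, 3.1, 5.4]
opening: 0.004
grasp_force: 6.7
```

Request:
{"name": "jog_arm", "arguments": {"plan": [[[-0.0029,0.0007,0],[0,0,0],1],[[-0.0039,0.001,0],[0,0,0],1],[[-0.0039,0.001,0],[0,0,0],1],[[-0.0039,0.001,0],[0,0,0],1],[[-0.0039,0.001,0],[0,0,0],1],[[-0.0039,0.001,0],[0,0,0],1],[[-0.0039,0.001,0],[0,0,0],1],[[-0.0087,0.0022,0],[0,0,0],1],[[-0.0107,0.0027,0],[0,0,0],1],[[-0.0126,0.0032,0],[0,0,0],1]]}}

```text
t: 23.7
position: [0.4817, 0.1133, 0.0281]
ee_rot: [0.124, 0.992, 0.0, 0.002]
wrist_force: [1.4, -0.4, 0.1]
opening: 0.006
grasp_force: 0.0
```

Request:
{"name": "jog_arm", "arguments": {"plan": [[[-0.02,0.005,0],[0,0,0],1],[[-0.02,0.005,0],[0,0,0],1],[[-0.02,0.005,0],[0,0,0],1],[[0,-0.02,0.035],[0,0,0],1],[[0,-0.03,0.025],[0,0,0],1],[[0,-0.036,0.02],[0,0,0],1],[[0,-0.036,0.02],[0,0,0],1],[[0,-0.036,0],[0,0,0],1],[[0,-0.036,0],[0,0,0],1],[[0,0,0],[0,0,0],1]]}}

```text
t: 24.53
position: [0.422, -0.0717, 0.1292]
ee_rot: [0.126, 0.992, -0.002, 0.003]
wrist_force: [-0.5, -0.6, -0.6]
opening: 0.006
grasp_force: 0.0
```

Run:
```python
from h import *
s=manip.observe();print(s['t'],s['position'],s['wrist_force'])
f=grab('top');g=grab('scene');D=w2d(cloud(f));z=D[...,2]
b=D[(np.abs(z-.038)<.008)&(D[...,0]<-.165)&(D[...,0]>-.29)&(np.abs(D[...,1])<.06)];print('bar',len(b),np.percentile(b,[2,50],axis=0))
k=(D[...,0]<-.08)&(D[...,0]>-.14)&(np.abs(D[...,1])<.08)&(z>.08)&(z<.099);q=D[k]
for y in(.048,0,-.048):
    p=q[abs(q[:,1]-y)<.022];print(y,len(p),p.mean(0))
a=np.concatenate([f['pixels'][100:250,150:350],g['pixels'][170:320,190:390]],1)
cv2.imwrite('pics/p5.png',cv2.resize(a,(800,300),interpolation=cv2.INTER_CUBIC)[:,:,::-1])
```

```text
24.5333 [ 0.4219746  -0.07172114  0.12919665] [-0.5073573  -0.57018037 -0.62194533]
bar 105 [[-0.18208049 -0.04710078  0.03089928]
 [-0.17631342 -0.001223    0.03828098]]
0.048 55 [-0.11126942  0.04340932  0.09271438]
0 51 [-0.10748708 -0.000887    0.09072973]
-0.048 50 [-0.10756426 -0.04804588  0.09096275]
```

View pics/p5.png

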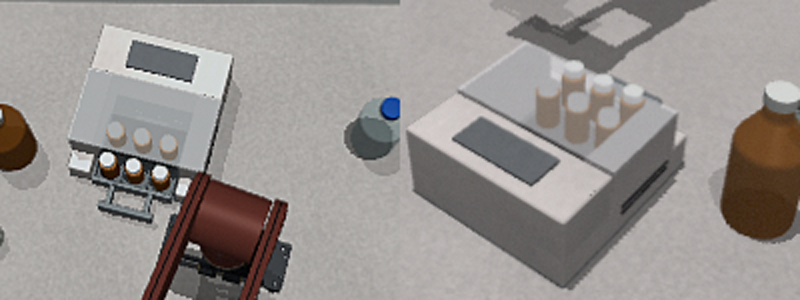

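The tray is latched with its bar face at -0.182 m. All three front vials stand at (108,160), (134,167) and (160,177) in p5, and the arm is clear. Handing in.

```bash
python3 -c "
from bench import manip
print(manip.hand_in())"
```

```text
the job is handed in; nothing more can be done
None
```

I handed the job in at about 24.5 s of the 69 s allowed, with no verdict returned: the last pictures show the tray latched home, the new vial and its two neighbours upright in the front row, and the arm clear.

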